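# Set the nip of the bench roller press and lock it

## Robot

A 6-joint arm with a two-finger parallel gripper is mounted at the origin on the work surface. World frame = base frame: x ahead of the robot, y to its left, z up, the work surface at z = 0. Lengths are in mm, angles in rad, forces in N, time in s.
With the tool pointing down it reaches from about 350 to 875 mm from the base axis. Payload 4.2 kg.
Tool frame: the origin (TCP) lies on the mounting face of the last link; the fingertips stand 173 mm ahead of it and the grasp point (between the pads) lies 155 mm ahead of it; z points along the fingers, y is the direction in which the jaws open and shut (so a half turn about z gives the same grasp; the last joint's range is limited). The gripper opens to 85 mm and grips with 20 to 120 N. Pads are 22 mm wide; open, the fingers measure 114 mm over their backs; the gripper's body (76 mm by 85 mm) begins 54 mm behind the grasp point. The pads swing forward as they close: fully open they stand 13 mm farther back than shut.
Start: joints at [-1.054, 0.385, 0.008, 0, -1.194, -0.259], TCP at [159.363, -604.321, 404.712] pointing down, gripper open.
Joint ranges: [-3.14, 3.14], [-1.21, 2.06], [-1.07, 1.41], [-3.16, 2.05], [-2.99, -0.16], [-3.1, 3.1]. Speed limits (rad/s): [2.79, 2.79, 3.14, 3.14, 3.14, 3.14].

## Interface

Orientations are given as a unit quaternion [x, y, z, w].
In Python, from bench import arm gives the robot as it stands.
- The arm moves only by the shell command python3 -m jog 'ROWS' [OPENING]. ROWS is JSON, a list that holds one entry, the list of rows, each a list of 4 numbers: the shift along the tool's x, y, z in mm, then the turn about the tool's z in degrees. In form: [[[x, y, z, spin], ...]]. A call has exactly 5 rows; each row is the pose to reach, as a shift and turn from the pose measured when the call began, along the tool's axes at that moment; what a row does not reach only later rows make up. A row lasts 1/8 s, in which the tool goes at most 62.5 mm and 10.7 degrees, less where a joint would pass 70% of its speed; a pose out of reach is approached as far as the arm can. A call with a gripper value outside its range is refused whole. OPENING is the finger opening in mm, from 0 to 85.4, set as the call begins (- or left out, the last holds). The fingers move at their own pace and stop on an object; the grip force is fixed at half the most. Time passes only in rows, so rows that repeat a pose let the fingers close, or fill a call up. It gives the time, the measured TCP pose, the force and the opening at its end, in the units of the state.
- arm.read_state(): the state, without advancing time (a new reading comes with each control period).
- arm.get_image(name): name is "scene" or "top"; returns (picture, depth): 400x640x3 uint8, blue, green, red; 400x640 float32, mm along the optical axis (not along the pixel's ray), 0 where there is no reading.
- arm.camera_params(name): a dict with "mtx" (3x3 intrinsics, pixels), "R" (3x3) and "t" (3): a world point X has camera coordinates R X + t. Camera axes: x right, y down, z forward; pixel columns grow to the right and rows downward; lengths in mm; the calibration is good to about 2 mm. A picture is of the moment at which its call begins. camera_params takes no time and is no camera call.
- arm.job_done(): hands the job in, once; it reports no verdict.
The state is a dict: "clock": time; "joints": joint angles; "joint_vel": joint speeds; "joint_efforts": joint torques, N m; "position": TCP position; "ee_rot": TCP orientation; "contact_force": force on the tool from outside, world axes, zero at the start; "wrist_torque": the same for the moment, N m; "gripper_width": finger opening in mm.
Only numpy, scipy, OpenCV 4.12 (cv2) and the standard library are available. Lean on these libraries where they do the work, as an engineer would, in place of code of your own. Each camera call takes 0.05 s, during which the arm holds its last target.

## Task

Set the roller gap on the bench roller press: turn the tee handle on top clockwise until its pointer stands at the marker clip on the dial's rim. Then swing the lever of the lock ring below it clockwise until the ring is fully tight, with the pointer still at the clip, and let go. Do not shift the clip or disturb the loose things lying beside and on the press.

Things in the scene. Friction and masses are not known exactly. Their poses are not given: they have to be found in the camera images.
- press: two-roller bench press, grey, bolted down: base 200 (x) by 340 mm (y), flat bridge plate on columns, its top 150 mm above the table. Origin: on the table under the tee handle's axis; +x away from the robot at yaw 0. On that axis above the bridge: aluminium dial plate (180 mm across, marks on its far half), steel lock ring (68 mm across), tee handle with pointer. The crank at -y is not used.
- knob (a joint): turn of the tee handle, rad, 0 to 3.4, growing clockwise seen from above. At value q the pointer's direction is 1.745 - q rad (counter-clockwise from the press's x axis). Turns against about 0.15 N m and stays where it is left; once the lock ring is tight it takes about 1 N m. Starts at 0.1 to 0.8, always short of the clip.
- knob_grip (a point): centre of the tee handle's black bar, on the axis, 211 mm above the table. The bar is 84 mm long, 16 mm wide, 22 mm high (200 to 222 mm above the table), parallel to the pointer; its underside is 16 mm above the hub (44 mm across). This frame's x axis: along the bar towards the pointer's tip.
- pointer_tip (a point): tip of the dark steel pointer, 80 mm from the axis, 156 mm above the table, just over the dial. The pointer is an arm 10 mm wide under one end of the bar, bent down at its outer end; it turns with the tee handle.
- marker (a joint): place of the marker clip on the dial's rim, same zero and direction as joint knob: the pointer stands at the clip when knob = marker. 1.5 to 2.4 rad at the start; clamped on the rim, not to be moved.
- marker_in (a point): middle of the inner edge of the marker clip, 80 mm from the axis, the place for the pointer's tip. The brass clip is 16 mm wide, reaches from 82 to 104 mm from the axis and stands 19 mm above the bridge.
- lock_ring (a joint): turn of the lock ring, rad, 0 (loose) to 1.2 (end stop), growing clockwise seen from above; starts at 0 to 0.3. At value q the lever's direction is 3.735 - q rad (counter-clockwise from the press's x axis): it sweeps the side facing the robot. It turns against about 0.4 N m while loose and 0.6 N m (5 N at the lever's grip) when clamping, from 0.85 rad on, stays where it is left, and is fully tight at the end stop.
- lever_grip (a point): centre of the black upright hand grip at the end of the lock ring's lever: 24 mm across, 44 mm high (173 to 217 mm above the table), 120 mm from the axis, this point 195 mm above the table. It is fixed to the lever, which lies below it, 158 to 167 mm above the table.
- cone_a: cone of thread, 70 mm across and 118 mm tall, upright, left of the press; not to be disturbed. Origin under its middle, on the table
- glue_can: closed round can, 72 mm across, 85 mm tall, at the press's front left; not to be disturbed. Origin under its middle, on the table
- oil_bottle: clear oil bottle, 40 mm across, 110 mm tall, beside the crank on the right; not to be disturbed. Origin under its middle, on the table
- screwdriver: screwdriver, 190 mm long, lying in front of the press; not to be disturbed. Origin under its middle
- spanner: steel spanner, 160 mm long, lying on the press's rear feed plate, 67 mm above the table; not to be disturbed. Origin under its middle
- bobbin_tray: grey tray of bobbins, 140 x 100 x 35 mm, at the press's front right; not to be disturbed. Origin under its middle, on the table

How it is judged (in metres and radians):
On the way, in this order (a step that is already met when the one before it is completed fails the run):
1. the pointer stands at the marker clip (tip within 8 mm of the middle of its inner edge) while the lock ring is still loose (horizontal distance between pointer_tip and marker_in below 0.008 m and value of joint lock_ring below 0.6 rad), for 0.3 s.
2. the lock ring is tight (1.1 rad or more) with the pointer at the clip (horizontal distance between pointer_tip and marker_in below 0.008 m and value of joint lock_ring above 1.1 rad), for 0.2 s.
At the end, for the whole second after the job is handed in: The pointer's tip is within 8 mm (level) of the middle of the marker clip's inner edge, the lock ring stands at 1.1 rad or more (of 1.2), and both are at rest (all of step 2 and velocity of joint lock_ring between -0.05 and 0.05 rad/s and velocity of joint knob between -0.05 and 0.05 rad/s); the robot touches nothing.
It fails at once if the marker clip shifted by more than 4 mm (distance of marker_in from where it was at the start of the episode above 0.004 m).
It fails at once if a loose thing beside or on the press moved by more than 30 mm (distance of any of cone_a, glue_can, oil_bottle, screwdriver, spanner, bobbin_tray from where it was at the start of the episode above 0.03 m).
It also fails if it takes over 58 s, if anything falls off the work surface, if the arm or the gripper's body presses on something with over 40 N, if the wrist force passes 120 N, or if a joint passes its speed limit or range.

## Working session

There is one attempt and no reset: what is moved stays moved. The work goes in short steps, Python scripts to look and compute and a shell command to move; the robot and the scene stay as the last step left them, time stands still between calls to the robot, and variables do not carry over. Pictures are saved under pics/ and viewed, and the job is handed in when it is done.

```bash
ls; mkdir -p pics; python3 - <<'E'
from bench import arm
import cv2
s=arm.read_state()
for k,v in s.items(): print(k,v)
for n in ("scene","top"):
    p,d=arm.get_image(n); cv2.imwrite(f"pics/{n}0.png",p)
    import numpy as np; np.save(f"{n}0.npy",d)
    c=arm.camera_params(n); print(n,c)
E
```

```text
pics
clock 0.0
joints [-1.05439435e+00  3.85528697e-01  6.63922607e-03 -5.18321655e-04
 -1.19397576e+00 -2.58596332e-01]
joint_vel [-4.38667051e-04 -4.66276851e-04  1.99427428e-06 -5.92766323e-04
  8.89462399e-04 -3.37443688e-04]
joint_efforts [-2.77625850e-04 -3.92285728e+01  1.88398200e+01  4.18623358e+00
 -4.66725411e-03 -9.69663176e-07]
position [ 159.33065471 -604.13470379  403.64037241]
ee_rot [-1.28451252e-01  9.91715255e-01  1.04877437e-03 -1.67872170e-04]
contact_force [ 0.2885532  -0.35584235 -0.25215606]
wrist_torque [-0.00428472  0.00475123 -0.02351548]
gripper_width 85.46809908661557
scene {'mtx': array([[376.68935021,   0.        , 324.96825041],
       [  0.        , 376.68935021, 201.61289841],
       [  0.        ,   0.        ,   1.        ]]), 'R': array([[ 0.19366973,  0.98097622,  0.01333022],
       [ 0.85140531, -0.16130715, -0.49908817],
       [-0.48744337,  0.10800769, -0.86644867]]), 't': array([-110.1620513 , -374.99306577, 1402.70409324])}
top {'mtx': array([[463.66234577,   0.        , 317.9232228 ],
       [  0.        , 463.66234577, 196.1642511 ],
       [  0.        ,   0.        ,   1.        ]]), 'R': array([[-0.0036539 , -0.99994481,  0.00984987],
       [-0.98824381,  0.0021053 , -0.15287164],
       [ 0.15284247, -0.01029265, -0.98819696]]), 't': array([5.95850810e-01, 5.72780003e+02, 1.14501863e+03])}
```

View pics/scene0.png

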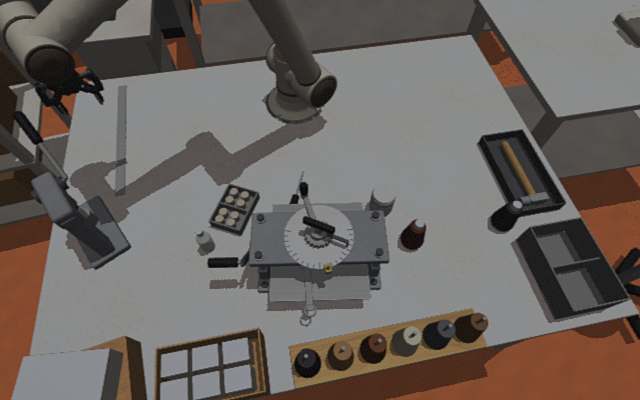

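View pics/top0.png

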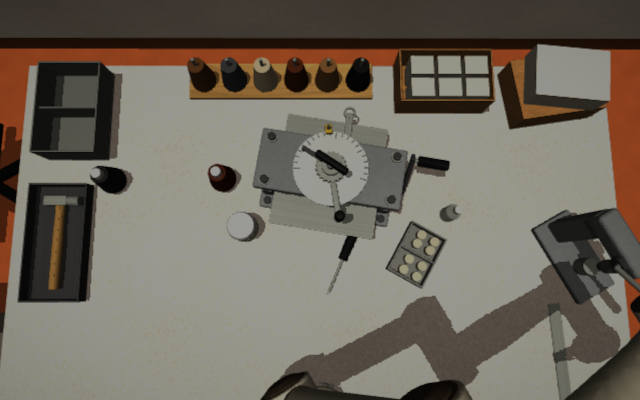

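```bash
python3 - <<'E'
import cv2
p=cv2.imread("pics/top0.png"); c=p[110:240,240:420]; cv2.imwrite("pics/topc.png",cv2.resize(c,None,fx=4.4,fy=4.4,interpolation=cv2.INTER_CUBIC))
p=cv2.imread("pics/scene0.png"); c=p[170:300,240:400]; cv2.imwrite("pics/scenec.png",cv2.resize(c,None,fx=4.5,fy=4.5,interpolation=cv2.INTER_CUBIC))
E
```

```text
(no output)
```

View pics/topc.png

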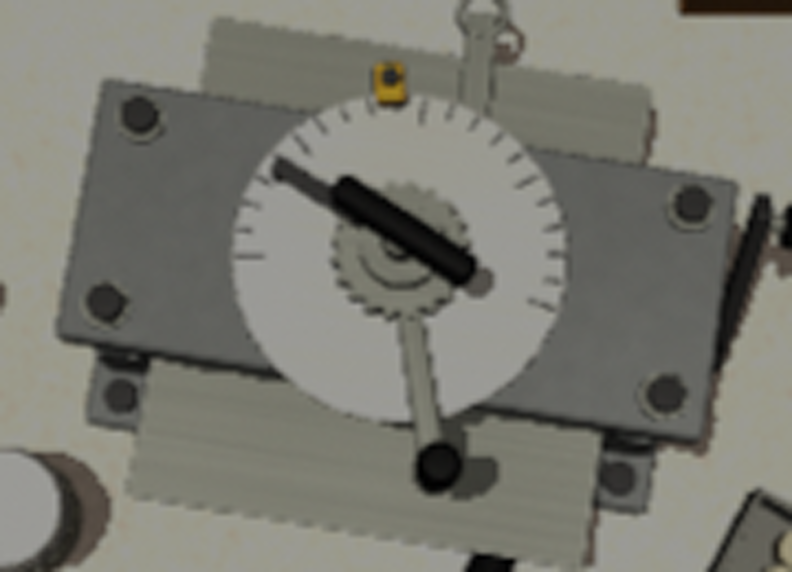

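View pics/scenec.png

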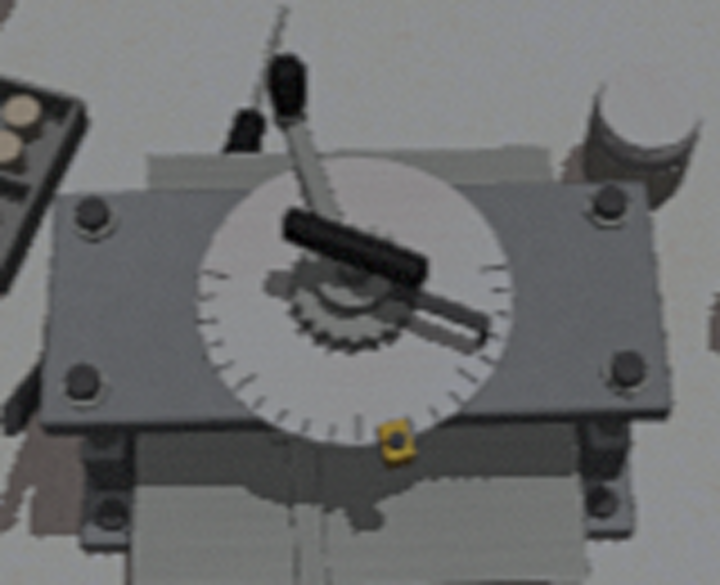

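```bash
cat > h.py <<'E'
import numpy as np
from bench import arm
def pix2w(cam,u,v,z):
    c=arm.camera_params(cam);K,R,t=c["mtx"],c["R"],c["t"]
    d=R.T@np.linalg.solve(K,[u,v,1.]); o=-R.T@t
    return o+d*(z-o[2])/d[2]
def w2pix(cam,X):
    c=arm.camera_params(cam);q=c["mtx"]@(c["R"]@np.array(X)+c["t"]);return q[:2]/q[2]
E
python3 - <<'E'
from h import *
def T(x,y,z): return pix2w("top",x/4.4+240-.4,y/4.4+110-.4,z)
def S(x,y,z): return pix2w("scene",x/4.5+240-.4,y/4.5+170-.4,z)
print("top: bolts")
B=[T(x,y,158) for x,y in [(140,113),(693,203),(105,298),(665,393)]]
for b in B:print(b.round(1))
print("yaw",np.arctan2(*((B[0]-B[1])+(B[2]-B[3]))[:2]), "mean",np.mean(B,0))
print("dial",T(400,258,154), "tip",T(282,168,156),"clip in",T(389,103,160),"bar",T(405,230,222),T(345,185,222),T(466,270,222),"lever",T(440,461,217))
B=[S(x,y,158) for x,y in [(93,213),(608,203),(82,382),(628,370)]]
for b in B:print(b.round(1))
print("dial",S(355,300,154),"tip",S(478,340,156),"clip in",S(394,425,165),"bar",S(355,240,222),S(293,215,222),S(420,262,222),"lever",S(288,70,217))
E
```

```text
top: bolts
[700.9 109.4 158. ]
[ 651.  -186.4  158. ]
[599.8 126.7 158. ]
[ 548.3 -168.6  158. ]
yaw 0.1698178838191878 mean [624.98523991 -29.71582465 158.        ]
dial [622.03473866 -29.70078854 154.        ] tip [670.94966571  33.2348525  156.        ] clip in [705.71810779 -24.22768259 160.        ] bar [621.59498893 -29.7057203  222.        ] [6.44760443e+02 2.36970204e-01 2.22000000e+02] [601.11984977 -59.99165294 222.        ] lever [505.85663574 -46.26026371 217.        ]
[ 547.8 -169.7  158. ]
[597.2 125.3 158. ]
[ 650.7 -187.   158. ]
[700.3 109.2 158. ]
dial [628.57606357 -30.71647646 154.        ] tip [666.40817335  32.0088728  156.        ] clip in [709.83588815 -24.69060511 165.        ] bar [624.90451514 -29.91545106 222.        ] [603.94995142 -59.81195822 222.        ] [644.11471191   1.44193444 222.        ] lever [509.44547532 -46.81667419 217.        ]
```

```bash
cat >> h.py <<'E'
from scipy.spatial.transform import Rotation as Ro
def rel(target_tcp, yang=None):
    """tool-frame shift to world TCP target; spin deg so tool y has world angle yang (mod pi)"""
    s=arm.read_state();R=Ro.from_quat(s["ee_rot"]).as_matrix()
    d=R.T@(np.array(target_tcp)-s["position"]); sp=None
    if yang is not None:
        cur=np.arctan2(R[1,1],R[0,1]); sp=np.degrees((cur-yang+np.pi/2)%np.pi-np.pi/2)
    return d.round(1),sp
def show():
    s=arm.read_state();R=Ro.from_quat(s["ee_rot"]).as_matrix()
    print(round(s["clock"],3),s["position"].round(1),"yang",np.arctan2(R[1,1],R[0,1]).round(3),"down",R[:,2].round(4),"F",np.round(s["contact_force"],1),"T",np.round(s["wrist_torque"],2),"w",round(s["gripper_width"],1),"j",s["joints"].round(2))
E
python3 - <<'E'
from h import *
show()
print(rel([624,-30,404],0.965+np.pi/2))
d=np.load("top0.npy")
c=arm.camera_params("top")
v,u=np.mgrid[0:400,0:640]
P=np.stack([(u-c["mtx"][0,2])/c["mtx"][0,0]*d,(v-c["mtx"][1,2])/c["mtx"][1,1]*d,d],-1)
W=(P-c["t"])@c["R"]; np.save("W.npy",W)
m=(d>0)&(u>520)&(v<320)&(v>200)&(W[...,2]>80)
q=W[m];print(q.min(0),q.max(0))
m=(d>0)&(W[...,2]>190)&(v<330)
for a,b in [(0,200),(200,400),(400,520),(520,640)]:
    k=m&(u>=a)&(u<b);q=W[k];print(a,b,len(q),q.min(0).round() if len(q) else '',q.max(0).round() if len(q) else '')
E
```

```text
0.1 [ 159.3 -604.2  403.7] yang 1.828 down [-6.0e-04  1.9e-03 -1.0e+00] F [-0.8  0.6  0.2] T [-0.   -0.    0.04] w 85.5 j [-1.05  0.39  0.01 -0.   -1.19 -0.26]
(array([-5.956e+02,  4.368e+02,  5.000e-01]), np.float64(-40.52991741160138))
[ 314.27574259 -685.92300847   80.19137745] [ 515.4414208  -459.46751541  535.60779279]
0 200 0  
200 400 413 [493. -64. 192.] [650.   7. 225.]
400 520 0  
520 640 2571 [ 308. -686.  190.] [ 515. -459.  536.]
```

```bash
python3 - <<'E'
from h import *
print(rel([215,-360,404]),rel([300,-270,404]))
for p in [(159,-604,300),(215,-360,300)]: print(w2pix("top",p))
E
```

```text
(array([-1.160e+02,  2.219e+02,  2.000e-01]), None) (array([-221.2,  287.3,    0.3]), None)
[638.04672127 390.53495741]
[507.9429016  360.48593608]
```

```bash
python3 -m jog '[[[-28,55,0,0],[-57,110,0,0],[-86,166,0,0],[-116,222,0,0],[-160,249,0,-8]]]'; python3 - <<'E'
from h import *
show(); print(rel([624,-30,404],0.965+np.pi/2))
E
```

```text
clock: 0.72
position: [249.5, -320.2, 404.2]
ee_rot: [-0.199, 0.98, 0.001, 0.0]
contact_force: [0.6, -0.7, 0.4]
gripper_width: 85.0
0.725 [ 249.5 -320.2  404.2] yang 1.971 down [-4.0e-04  2.3e-03 -1.0e+00] F [ 0.6 -0.7  0.4] T [-0.09 -0.13  0.04] w 85.0 j [-0.5   0.   -0.48 -0.   -1.09 -0.66]
(array([-458. ,  121.3,    0.7]), np.float64(-32.3544437608851))
```

```bash
python3 -m jog '[[[-60,16,0,-6],[-120,32,0,-12],[-180,48,0,-18],[-240,64,0,-24],[-300,80,0,-30]]]' ; python3 - <<'E'
from h import *
show(); print(rel([624,-30,404],0.965+np.pi/2))
E
```

```text
clock: 1.35
position: [495.8, -128.0, 404.4]
ee_rot: [-0.448, 0.894, 0.001, 0.0]
contact_force: [-0.3, -1.5, 0.5]
gripper_width: 85.4
1.35 [ 495.8 -128.   404.4] yang 2.499 down [-7.0e-04  2.3e-03 -1.0e+00] F [-0.3 -1.5  0.5] T [-0.07 -0.09 -0.06] w 85.4 j [ 0.06  0.19 -0.26 -0.   -1.11 -0.71]
(array([-155.3,  -43.9,    0.5]), np.float64(-2.123503964025823))
```

```bash
python3 -m jog '[[[-50,-14,0,-2],[-100,-28,0,-2],[-155,-44,0,-2],[-155,-44,0,-2],[-155,-44,0,-2]]]' ; python3 - <<'E'
from h import *
import cv2
show(); print(rel([624,-30,366],0.965+np.pi/2))
p,d=arm.get_image("scene"); c=p[150:300,220:420]; cv2.imwrite("pics/s1.png",cv2.resize(c,None,fx=4,fy=4,interpolation=cv2.INTER_CUBIC))
E
```

```text
clock: 1.98
position: [623.7, -30.3, 403.6]
ee_rot: [-0.463, 0.886, 0.002, -0.001]
contact_force: [-0.4, -1.3, -1.1]
gripper_width: 85.6
1.975 [623.7 -30.3 403.6] yang 2.534 down [-0.0028  0.002  -1.    ] F [-0.4 -1.3 -1.1] T [-0.06  0.03  0.  ] w 85.6 j [ 0.21  0.39  0.01 -0.   -1.19 -0.82]
(array([-0.4, -0.2, 37.6]), np.float64(-0.10940625207232765))
```

View pics/s1.png

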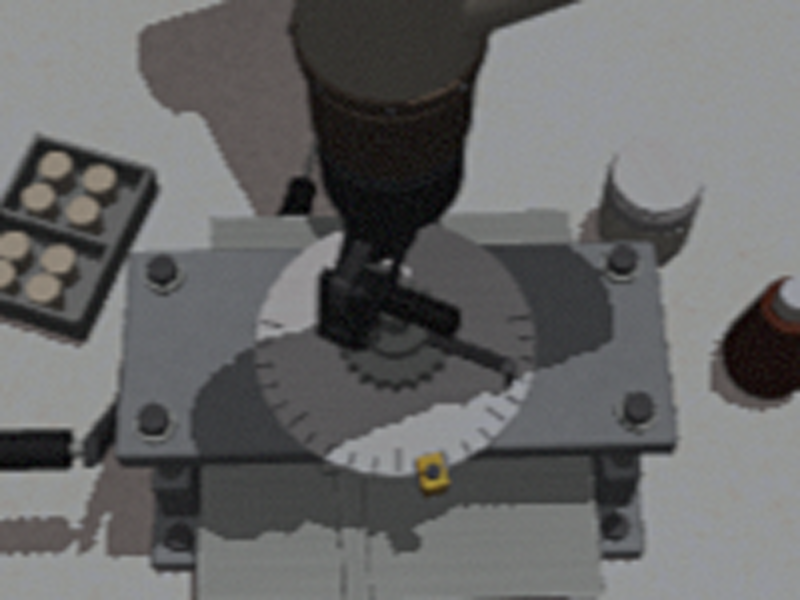

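```bash
python3 -m jog '[[[0,0,13,0],[0,0,26,0],[0,0,37,0],[0,0,37,0],[0,0,37,0]]]' 40; python3 -m jog '[[[0,0,0,0],[0,0,0,0],[0,0,0,0],[0,0,0,0],[0,0,0,0]]]' 10;  python3 - <<'E'
from h import *
show()
E
```

```text
clock: 2.65
position: [623.4, -30.7, 367.3]
ee_rot: [-0.463, 0.886, 0.001, -0.0]
contact_force: [0.1, 0.1, -0.0]
gripper_width: 40.0
clock: 3.28
position: [623.5, -30.6, 368.2]
ee_rot: [-0.463, 0.886, 0.001, 0.0]
contact_force: [-1.8, 1.4, 5.1]
gripper_width: 17.8
3.275 [623.5 -30.6 368.2] yang 2.534 down [ 0.      0.0019 -1.    ] F [-1.8  1.4  5.1] T [0.26 0.31 0.01] w 17.8 j [ 0.21  0.41 -0.05 -0.   -1.11 -0.82]
```

```bash
python3 -m jog '[[[0,0,0,9],[0,0,0,18],[0,0,0,27],[0,0,0,36],[0,0,0,45]]]'; python3 -m jog '[[[0,0,0,1],[0,0,0,2],[0,0,0,3],[0,0,0,3],[0,0,0,3]]]';  python3 - <<'E'
from h import *
import cv2
show()
for n,(a,b,e,f) in {"scene":(180,300,240,400),"top":(110,240,240,420)}.items():
    p,d=arm.get_image(n); c=p[a:b,e:f]; cv2.imwrite(f"pics/{n}2.png",cv2.resize(c,None,fx=4.4,fy=4.4,interpolation=cv2.INTER_CUBIC))
E
```

```text
clock: 3.9
position: [623.2, -30.0, 368.2]
ee_rot: [-0.086, 0.996, 0.002, -0.0]
contact_force: [-2.4, 3.5, 5.0]
gripper_width: 17.5
clock: 4.53
position: [623.2, -29.9, 368.2]
ee_rot: [-0.06, 0.998, 0.002, -0.0]
contact_force: [-1.7, 2.4, 3.9]
gripper_width: 17.5
4.525 [623.2 -29.9 368.2] yang 1.692 down [-0.0011  0.0031 -1.    ] F [-1.7  2.4  3.9] T [0.66 0.48 0.11] w 17.5 j [ 0.21  0.41 -0.05 -0.   -1.12 -1.66]
```

View pics/scene2.png

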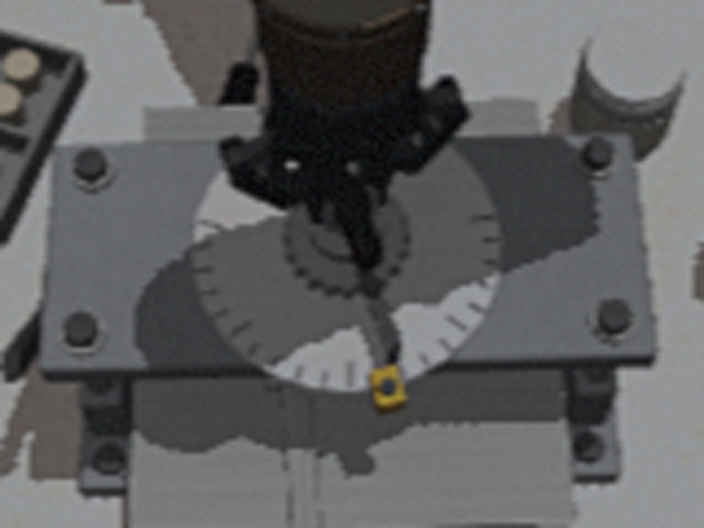

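View pics/top2.png

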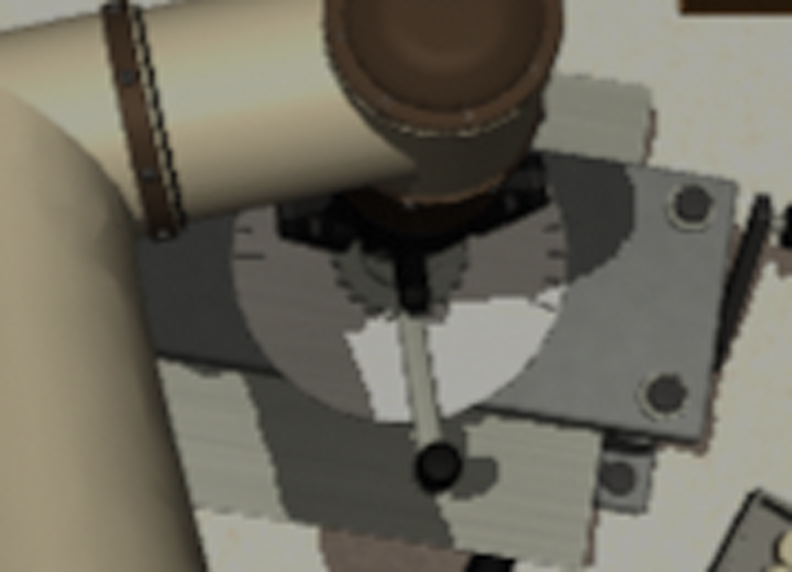

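```bash
python3 - <<'E'
import cv2
p=cv2.imread("pics/scene2.png")[280:430,320:460]; cv2.imwrite("pics/z.png",cv2.resize(p,None,fx=4,fy=4))
E
python3 - <<'E'
from h import *
def S(x,y,z): return pix2w("scene",x/4.4+240-.4,y/4.4+180-.4,z)
A=np.array([624,-30])
for n,x,y,z in [("tip",393,357,158),("clipin",387,369,165),("cliptop",388,388,169),("armroot",368,285,185)]:
    q=S(x,y,z)[:2]-A; print(n,q.round(1),np.hypot(*q).round(1),np.arctan2(q[1],q[0]).round(3))
for a in (0.121,0.067,0.05): print(a,[(w2pix("scene",[624+r*np.cos(a),-30+r*np.sin(a),z])-[239.6,179.6])*4.4 for r,z in((80,156),(82,169),(104,169))])
E
```

```text
tip [75.7 11.9] 76.7 0.155
clipin [84.6  6.5] 84.8 0.077
cliptop [96.8  4.6] 96.9 0.047
armroot [42.  4.] 42.1 0.096
0.121 [array([390.33755334, 365.15001026]), array([391.98176134, 359.94062839]), array([404.75796426, 396.42622095])]
0.067 [array([382.90413325, 367.21064613]), array([384.2613524 , 362.07727437]), array([394.86365682, 399.20281591])]
0.05 [array([380.53813824, 367.78062778]), array([381.80388523, 362.66828782]), array([391.71298353, 399.97118235])]
```

View pics/z.png

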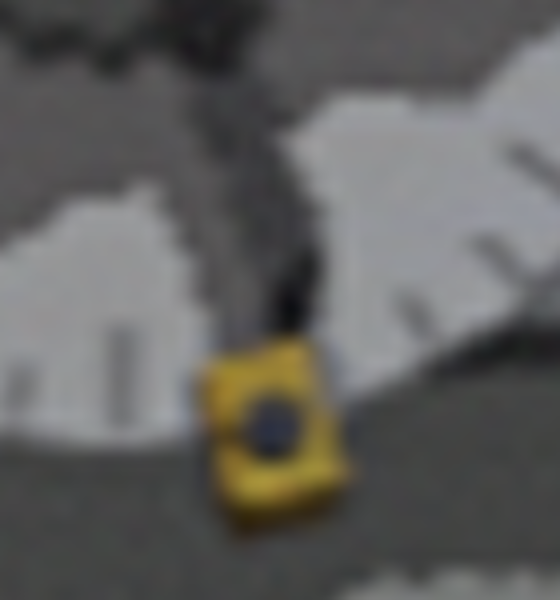

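```bash
python3 -m jog '[[[0,0,0,1],[0,0,0,2],[0,0,0,3.5],[0,0,0,3.5],[0,0,0,3.5]]]';  python3 - <<'E'
from h import *
import cv2
show()
p,d=arm.get_image("scene"); c=p[240:280,300:360]; cv2.imwrite(f"pics/s3.png",cv2.resize(c,None,fx=13,fy=13,interpolation=cv2.INTER_CUBIC))
E
```

```text
clock: 5.25
position: [623.1, -29.8, 368.2]
ee_rot: [-0.03, 1.0, 0.002, -0.0]
contact_force: [-1.1, 2.3, 4.2]
gripper_width: 17.5
5.25 [623.1 -29.8 368.2] yang 1.631 down [-0.0011  0.0033 -1.    ] F [-1.1  2.3  4.2] T [0.84 0.47 0.05] w 17.5 j [ 0.21  0.41 -0.05 -0.   -1.12 -1.72]
```

View pics/s3.png

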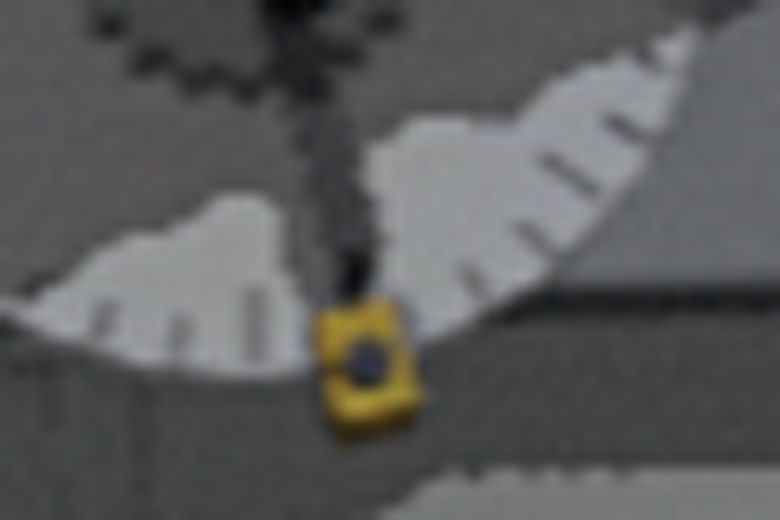

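```bash
python3 -m jog '[[[0,0,0,0],[0,0,0,0],[0,0,0,0],[0,0,-20,0],[0,0,-45,0]]]' 45;  python3 - <<'E'
from h import *
import cv2
show()
a=3.284
print(rel([623.3+119*np.cos(a),-30+119*np.sin(a),410],a-np.pi/2))
p,d=arm.get_image("scene"); c=p[240:280,300:360]; cv2.imwrite(f"pics/s4.png",cv2.resize(c,None,fx=13,fy=13,interpolation=cv2.INTER_CUBIC))
E
```

```text
clock: 5.92
position: [623.2, -30.2, 412.9]
ee_rot: [-0.03, 1.0, 0.001, -0.002]
contact_force: [0.5, -0.5, 1.0]
gripper_width: 44.9
5.925 [623.2 -30.2 412.9] yang 1.63 down [-0.0031  0.0028 -1.    ] F [ 0.5 -0.5  1. ] T [0.01 0.   0.01] w 44.9 j [ 0.21  0.38  0.02 -0.   -1.22 -1.72]
(array([118.4,  -9.7,   3.2]), np.float64(-4.752985012978234))
```

View pics/s4.png

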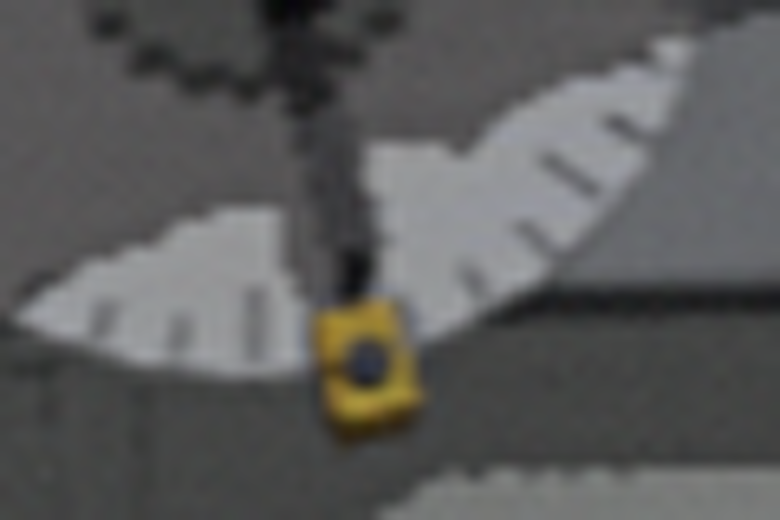

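Released, and the pointer stayed: the dark tip is at (355,290), under the middle of the clip's inner edge (~(360,305)). Now I move over the lever grip.

```bash
python3 -m jog '[[[40,-3,0,-2],[80,-6,0,-4],[118,-10,0,-5],[118,-10,0,-5],[118,-10,0,-5]]]' 50;  python3 - <<'E'
from h import *
import cv2
show()
a=3.284
print(rel([623.3+119*np.cos(a),-30+119*np.sin(a),350],a-np.pi/2))
for n,(a,b,e,f) in {"scene":(150,280,240,400),"top":(110,240,240,420)}.items():
    p,d=arm.get_image(n); c=p[a:b,e:f]; cv2.imwrite(f"pics/{n}5.png",cv2.resize(c,None,fx=4.4,fy=4.4,interpolation=cv2.INTER_CUBIC))
E
```

```text
clock: 6.6
position: [507.1, -47.4, 417.3]
ee_rot: [-0.074, 0.997, 0.001, 0.003]
contact_force: [-0.1, -0.5, -0.7]
gripper_width: 49.8
6.6 [507.1 -47.4 417.3] yang 1.718 down [ 0.0065  0.0024 -1.    ] F [-0.1 -0.5 -0.7] T [ 0.03 -0.04  0.03] w 49.8 j [ 0.23  0.18 -0.25 -0.   -1.14 -1.65]
(array([ 2. ,  0.6, 67.3]), np.float64(0.2887130323312364))
```

View pics/scene5.png

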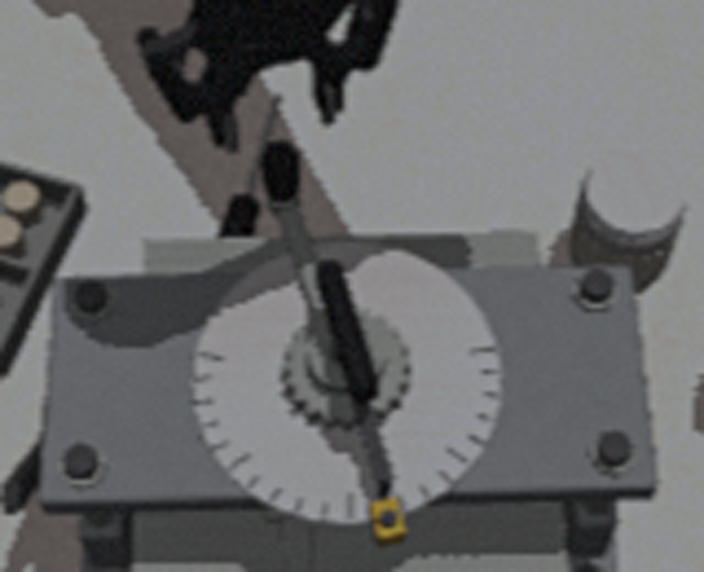

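View pics/top5.png

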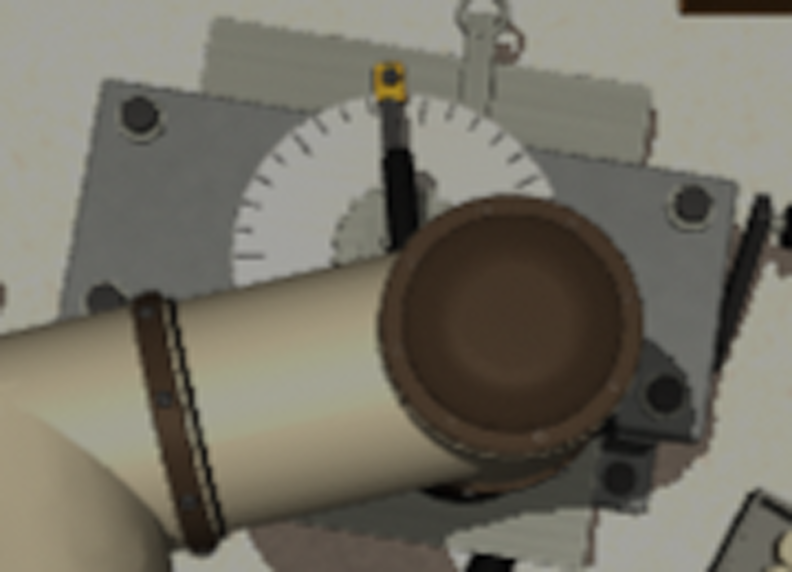

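```bash
python3 -m jog '[[[2,0.5,16,0],[2,0.5,32,0],[2,0.5,48,0],[2,0.5,60,0],[2,0.5,67,0]]]' 50;  python3 -m jog '[[[0,0,0,0],[0,0,0,0],[0,0,0,0],[0,0,0,0],[0,0,0,0]]]' 34; python3 - <<'E'
from h import *
import cv2
show()
p,d=arm.get_image("scene"); c=p[130:260,240:400]; cv2.imwrite(f"pics/s6.png",cv2.resize(c,None,fx=4.4,fy=4.4,interpolation=cv2.INTER_CUBIC))
E
```

```text
clock: 7.32
position: [506.3, -46.8, 348.9]
ee_rot: [-0.074, 0.997, 0.001, 0.002]
contact_force: [0.9, -0.2, -0.9]
gripper_width: 49.8
clock: 7.95
position: [506.3, -46.8, 349.1]
ee_rot: [-0.074, 0.997, 0.001, 0.003]
contact_force: [-0.3, 0.6, -0.7]
gripper_width: 34.0
7.95 [506.3 -46.8 349.1] yang 1.718 down [ 0.0049  0.0021 -1.    ] F [-0.3  0.6 -0.7] T [-0.   -0.03  0.02] w 34.0 j [ 0.23  0.24 -0.36 -0.   -0.97 -1.65]
```

View pics/s6.png

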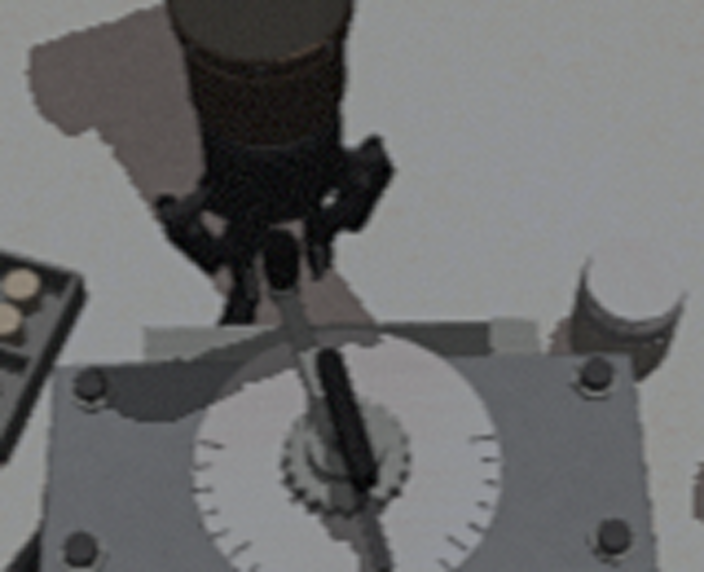

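```bash
python3 -m jog '[[[-1,14.4,0,7],[-3.5,28.5,0,14],[-7.8,42.3,0,21],[-13.8,55.4,0,28],[-22.5,69.4,0,36]]]';  python3 - <<'E'
from h import *
import cv2
show()
s=arm.read_state();p=s["position"];print("ang",np.arctan2(p[1]+30,p[0]-623.3)%(2*np.pi),np.hypot(p[1]+30,p[0]-623.3))
p,d=arm.get_image("scene"); c=p[150:280,240:400]; cv2.imwrite(f"pics/s7.png",cv2.resize(c,None,fx=4.4,fy=4.4,interpolation=cv2.INTER_CUBIC))
E
```

```text
clock: 8.62
position: [518.1, 24.8, 349.2]
ee_rot: [0.24, 0.971, 0.0, 0.002]
contact_force: [0.9, -3.9, -0.7]
gripper_width: 33.8
8.625 [518.1  24.8 349.2] yang 1.085 down [ 3.2e-03  2.0e-04 -1.0e+00] F [ 0.9 -3.9 -0.7] T [-1.19 -0.2   0.03] w 33.8 j [ 0.36  0.25 -0.33  0.   -0.98 -2.42]
ang 2.661109271614967 118.60573576906275
```

View pics/s7.png

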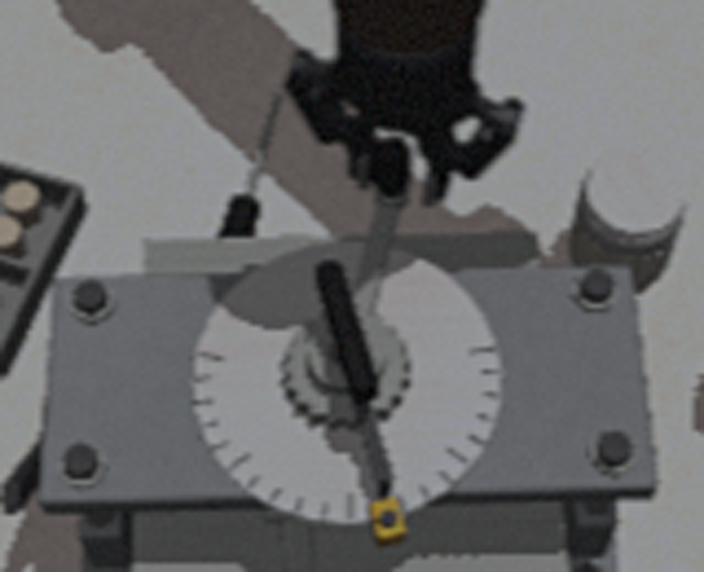

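```bash
python3 -m jog '[[[-0.3,8.3,0,4],[-1.2,16.5,0,8],[-2.6,24.7,0,12],[-4,30.7,0,15],[-4.6,32.7,0,16]]]';  python3 - <<'E'
from h import *
import cv2
show()
s=arm.read_state();p=s["position"];print("ang",np.arctan2(p[1]+30,p[0]-623.3)%(2*np.pi),np.hypot(p[1]+30,p[0]-623.3))
p,d=arm.get_image("scene"); c=p[150:280,240:400]; cv2.imwrite(f"pics/s8.png",cv2.resize(c,None,fx=4.4,fy=4.4,interpolation=cv2.INTER_CUBIC))
E
```

```text
clock: 9.3
position: [537.9, 52.4, 349.1]
ee_rot: [0.374, 0.928, 0.0, 0.001]
contact_force: [-1.6, -2.4, 1.3]
gripper_width: 33.7
9.3 [537.9  52.4 349.1] yang 0.805 down [ 1.7e-03 -2.0e-04 -1.0e+00] F [-1.6 -2.4  1.3] T [-0.82  0.59 -0.02] w 33.7 j [ 0.4   0.29 -0.28  0.   -1.   -2.73]
ang 2.3744836977658337 118.67893501705723
```

View pics/s8.png

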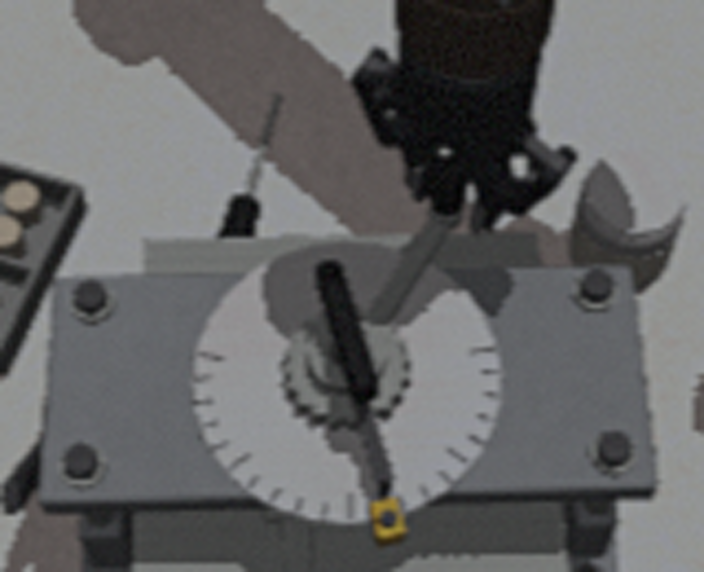

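```bash
python3 -m jog '[[[0,2,0,1],[-0.1,3.5,0,2],[-0.2,5,0,2.5],[-0.2,5,0,2.5],[-0.2,5,0,2.5]]]';  python3 - <<'E'
from h import *
show()
s=arm.read_state();p=s["position"];print("ang",np.arctan2(p[1]+30,p[0]-623.3)%(2*np.pi))
E
```

```text
clock: 9.98
position: [541.6, 56.1, 349.1]
ee_rot: [0.394, 0.919, 0.001, 0.001]
contact_force: [-2.3, -2.1, 1.1]
gripper_width: 34.1
9.975 [541.6  56.1 349.1] yang 0.761 down [ 2.1e-03  3.0e-04 -1.0e+00] F [-2.3 -2.1  1.1] T [-0.61  0.67  0.04] w 34.1 j [ 0.4   0.3  -0.27  0.   -1.   -2.78]
ang 2.3302333739983543
```

```bash
python3 -m jog '[[[0,1,0,0],[0,2,0,0.5],[-0.1,3,0,1],[-0.1,3,0,1],[-0.1,3,0,1]]]';  python3 - <<'E'
from h import *
show()
E
python3 -m jog '[[[0,1,0,0],[0,2,0,0.5],[-0.1,3,0,1],[-0.1,3,0,1],[-0.1,3,0,1]]]';  python3 - <<'E'
from h import *
show()
s=arm.read_state();p=s["position"];print("ang",np.arctan2(p[1]+30,p[0]-623.3)%(2*np.pi))
import cv2
p,d=arm.get_image("scene"); c=p[150:280,240:400]; cv2.imwrite(f"pics/s9.png",cv2.resize(c,None,fx=4.4,fy=4.4,interpolation=cv2.INTER_CUBIC))
E
```

```text
clock: 10.6
position: [543.2, 57.4, 349.0]
ee_rot: [0.402, 0.916, -0.001, -0.0]
contact_force: [-3.7, -4.5, 3.0]
gripper_width: 34.3
10.6 [543.2  57.4 349. ] yang 0.743 down [-8.0e-04 -1.5e-03 -1.0e+00] F [-3.7 -4.5  3. ] T [-1.42  1.31 -0.  ] w 34.3 j [ 0.4   0.3  -0.27  0.   -1.   -2.8 ]
clock: 11.22
position: [544.3, 57.9, 348.8]
ee_rot: [0.41, 0.912, -0.004, -0.002]
contact_force: [-5.7, -7.2, 4.9]
gripper_width: 34.0
11.225 [544.3  57.9 348.8] yang 0.725 down [-0.0064 -0.0055 -1.    ] F [-5.7 -7.2  4.9] T [-2.24  1.75  0.05] w 34.0 j [ 0.4   0.3  -0.27  0.   -1.01 -2.82]
ang 2.3032504886703156
```

View pics/s9.png

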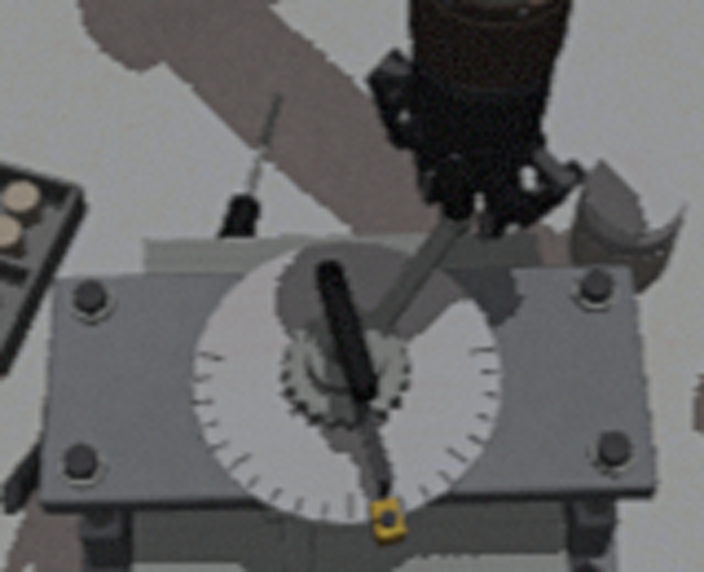

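```bash
python3 -m jog '[[[0,0,0,0],[0,0,0,0],[0,-2,0,0],[0,-2,0,0],[0,-2,0,0]]]' 52; python3 - <<'E'
from h import *
show()
E
python3 -m jog '[[[0,0,-20,0],[0,0,-40,0],[0,0,-60,0],[20,0,-70,0],[60,0,-75,0]]]'
python3 -m jog '[[[40,0,0,0],[90,0,0,0],[140,0,0,0],[140,0,0,0],[140,0,0,0]]]';  python3 - <<'E'
from h import *
import cv2
show()
for n,(a,b,e,f) in {"scene":(150,280,240,400),"top":(110,240,240,420)}.items():
    p,d=arm.get_image(n); cv2.imwrite(f"pics/{n}10f.png",p);c=p[a:b,e:f]; cv2.imwrite(f"pics/{n}10.png",cv2.resize(c,None,fx=4.4,fy=4.4,interpolation=cv2.INTER_CUBIC))
E
```

```text
clock: 11.9
position: [542.9, 56.7, 348.9]
ee_rot: [0.41, 0.912, -0.004, -0.002]
contact_force: [-0.0, 0.6, -0.6]
gripper_width: 51.9
11.9 [542.9  56.7 348.9] yang 0.725 down [-0.0061 -0.0053 -1.    ] F [-0.   0.6 -0.6] T [-0.   -0.01  0.01] w 51.9 j [ 0.4   0.3  -0.27  0.   -1.01 -2.82]
clock: 12.52
position: [503.0, 102.5, 424.0]
ee_rot: [0.411, 0.911, -0.003, -0.002]
contact_force: [-0.2, 0.3, -0.9]
gripper_width: 51.9
clock: 13.15
position: [433.6, 180.9, 422.3]
ee_rot: [0.395, 0.919, 0.005, -0.019]
contact_force: [-0.3, 0.6, 0.0]
gripper_width: 51.8
13.15 [433.6 180.9 422.3] yang 0.76 down [-0.0307  0.024  -0.9992] F [-0.3  0.6  0. ] T [ 0.01 -0.06  0.04] w 51.8 j [ 0.73  0.11 -0.31 -0.04 -1.16 -3.1 ]
```

View pics/scene10.png

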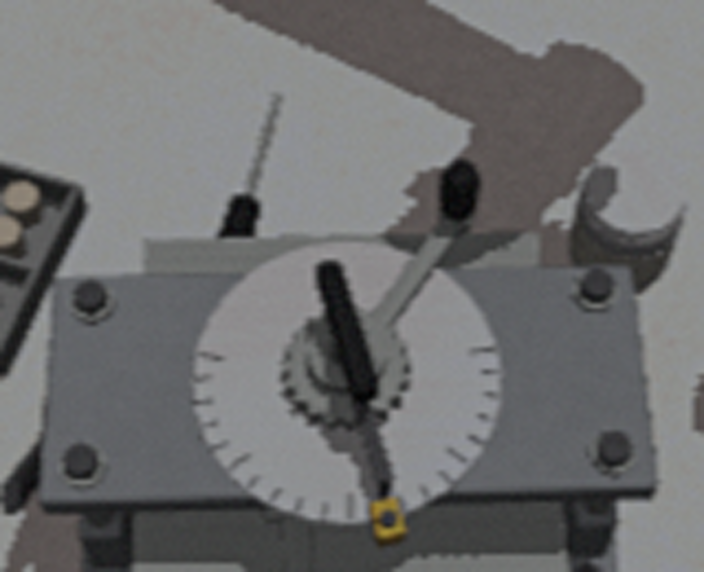

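View pics/top10.png

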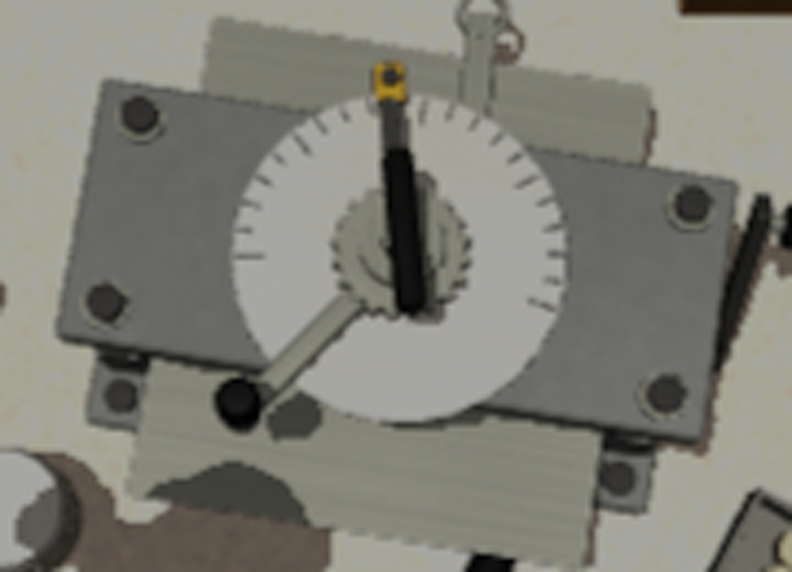

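```bash
python3 -m jog '[[[0,0,-5,-6],[0,0,-10,-14],[0,0,-10,-20],[0,0,-10,-20],[0,0,-10,-20]]]'; python3 - <<'E'
from h import *
show()
def T(x,y,z): return pix2w("top",x/4.4+240-.4,y/4.4+110-.4,z)
def S(x,y,z): return pix2w("scene",x/4.4+240-.4,y/4.4+150-.4,z)
A=T(405,231,222);B=S(347,330,222)
print("bar centre",A,B)
for n,L,C in (("top",T(238,400,217),A),("scene",S(460,177,217),B)):
    q=L-C; a=np.arctan2(q[1],q[0])%(2*np.pi); print(n,L.round(1),np.hypot(*q[:2]),"lock q",3.735-(a+0.17))
for n,e0,e1 in (("top",T(397,153,222),T(411,307,222)),("scene",S(365,393,222),S(328,268,222))):
    q=e0-e1; print(n,"bar dir",np.arctan2(q[1],q[0]),np.hypot(*q[:2]))
q=T(390,80,169)-A;print("clip dir top",np.arctan2(q[1],q[0]),np.hypot(*q[:2]))
q=S(387,518,169)-B;print("clip dir scene",np.arctan2(q[1],q[0]),np.hypot(*q[:2]))
print(arm.read_state()["joints"])
E
```

```text
clock: 13.88
position: [434.5, 180.0, 432.0]
ee_rot: [0.231, 0.973, 0.008, -0.018]
contact_force: [-0.9, 0.1, -0.7]
gripper_width: 52.2
13.875 [434.5 180.  432. ] yang 1.105 down [-0.0311  0.0237 -0.9992] F [-0.9  0.1 -0.7] T [-0.06 -0.02 -0.01] w 52.2 j [ 0.73  0.1  -0.29 -0.04 -1.19 -2.75]
bar centre [621.08278343 -29.70153033 222.        ] [629.26786625 -30.79944443 222.        ]
top [536.5  53.7 217. ] 118.73160225496265 lock q 1.2018397773367604
scene [542.3  51.9 217. ] 119.96807126335909 lock q 1.1838369752348599
top bar dir 0.08055439660132521 79.15436000069491
scene bar dir 0.07323700252925204 78.36617571916413
clip dir top 0.05439659656767704 94.77591106079072
clip dir scene 0.05587689848319122 90.4710451598159
[ 0.72838431  0.1016105  -0.28815512 -0.04136816 -1.18881864 -2.74930639]
```

```bash
python3 - <<'E'
from bench import arm
print(arm.job_done()); print(arm.read_state()["clock"])
E
```

```text
the job is handed in; nothing more can be done
None
the job is handed in; nothing more can be done
```

I turned the tee handle about 52° clockwise until its pointer stood at the clip, then released it. After that I pushed the lock ring's lever clockwise to its end stop with the fingers loosely around the grip. I then backed the arm clear and handed in at about 14 s of robot time.

- **Pointer:** the last pictures put it at about 0.06–0.08 rad and the clip at about 0.055–0.067 rad. That is at most about 2 mm off at the tip, against the 8 mm allowed. It did not visibly move while the ring was tightened.
- **Lock ring:** it read about 1.20 rad from the top camera and 1.18 from the scene camera. The push force rose to about 9 N at the stop.
- **Clip and loose things:** the clip, screwdriver, spanner and can looked unmoved in the close-up pictures. I took no measurements of them and did not check the cone, bottle and tray separately in the final images.
- **Arm:** it touched nothing at the end; the force reading was about 1 N or less, which is sensor noise.
- **Camera disagreement:** the two cameras differed by several mm (up to about 8 mm) on the handle's centre. I relied on angles from each camera's own centre, and those agreed.
- **Joint 6:** it came to about −3.10 rad, the edge of its range, during the retreat. I turned it back to −2.75 before handing in. I don't know whether it briefly passed the limit.

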